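Key and fit the wheel head of a decorating turntable

ROBOT

A 6-joint arm with a two-finger parallel gripper is mounted at the origin on the work surface. World frame = base frame: x ahead of the robot, y to its left, z up, the work surface at z = 0. Lengths are in mm, angles in degrees, forces in N, time in s.
With the tool pointing down it reaches from about 350 to 850 mm from the base axis. Payload 8.1 kg.
Tool frame: the origin (TCP) lies between the finger pads; the fingertips stand 22 mm ahead of it and the grasp point (between the pads) lies 3 mm ahead of it; z points along the fingers, y is the line along which they close (so a half turn about z gives the same grasp; the last joint's range is limited). The gripper opens to 85 mm and grips with 20 to 120 N. Pads are 22 mm wide; open, the fingers measure 114 mm over their backs; the gripper's body (76 mm by 85 mm) begins 54 mm behind the grasp point. The pads swing forward as they close: fully open they stand 13 mm farther back than shut.
Start: joints at [-80.523, 7.471, 85.268, -0, 87.261, -4.893], TCP at [148.928, -581.228, 253.292] pointing down, gripper open.
Joint ranges: [-169.43, 169.43], [-51.17, 129.36], [1.28, 143.12], [-76.62, 256.62], [0, 156.53], [-152.29, 152.29]. Speed limits (degrees/s): [136.94, 136.94, 159.86, 180, 180, 180].

INTERFACE

Orientations are given as [roll, pitch, yaw] about the fixed x, y, z axes, in that order (R = Rz(yaw) Ry(pitch) Rx(roll)).
In Python, from bench import r, vision gives the robot as it stands.
- The arm moves only by the tool step_arm, never from a script. Its argument "targets" is a list that holds one entry, the list of rows, each a list of 6 numbers: the shift along the world's x, y, z in mm, then the turn, a rotation vector about the world's x, y, z in rad. In form: [[[x, y, z, rx, ry, rz], ...]]. A call has 1 to 12 rows; each row is the pose to reach, as a shift and turn from the pose commanded when the call began; what a row does not reach only later rows make up. A row lasts 1/12 s, in which the tool goes at most 41.7 mm and 7.16 degrees, less where a joint would pass 70% of its speed; a pose out of reach is approached as far as the arm can. A call with a gripper value outside its range is refused whole. "fingers" is the gripper's target within -1 to 1 (shut at 1, half-way at 0, fully open at -1), set as the call begins (left out, the last holds). The fingers move at their own pace and stop on an object; "newtons" is the grip in N (left out, the last holds). Time passes only in rows, so rows that repeat a pose let the fingers close. It gives the time, the measured TCP pose, the force, the opening and the grip force at its end, in the units of the state.
- r.sense(): the state, without advancing time (a new reading comes with each control period).
- vision.snapshot(name): name is "scene" or "side" or "wrist"; returns a dict with "img" (420x560x3 uint8, blue, green, red), "mtx" (3x3 intrinsics, pixels), "eye" and "attitude" of the camera in the world. Camera axes: x right, y up, looking along -z (the intrinsics and any distortion apply to the point x, -y, -z); pixel columns grow to the right and rows downward; lengths in mm; the calibration is good to about 2 mm. A picture is of the moment at which its call begins. There is no depth.
- r.hand_in(): hands the job in; it is judged then, once.
The state is a dict: "time": time; "joint_pos": joint angles; "qd": joint speeds; "joint_efforts": joint torques, N m; "tool_pos": TCP position; "tcp_rot": TCP orientation; "ft_force": force on the tool from outside, world axes, zero at the start; "wrist_torque": the same for the moment, N m; "finger_gap": finger opening in mm; "grip_force": force on a finger pad.
Only numpy, scipy, OpenCV 4.12 (cv2) and the standard library are available. Lean on these libraries where they do the work, as an engineer would, in place of code of your own. Each camera call takes 0.05 s, during which the arm holds its last target. There are 200 camera calls.

TASK

Get the studio's decorating turntable ready for use: drop the narrow brass key into the slot across the end of the turntable's shaft and let go of it. Then lower the blue wheel head gently over the shaft, its keyways lined up with the key, until it sits fully home and flat on the shoulder, and let go. Leave the wide dark key where it lies.

Things in the scene. Friction and masses are not known exactly. Their poses are not given: they have to be found in the camera images.
- key_center (a point): Loose narrow brass bar, 52 mm long, 12 wide, 38 tall, 0.08 to 0.17 kg, resting on its 52 x 12 mm underside on the table. Point: its centre; x along its length, z up; ends alike. Grip across the 12 mm, by the upper 18 mm only: in the slot its upper 22 mm stand clear of the shaft.
- slot (a point): Fixed turntable: green foot 150 mm across, 16 high; dark column 92 mm across, its flat top (shoulder) 50 mm above the table; on it an upright steel shaft, 38 mm across, top at 88 mm. Nothing turns. A slot 18 mm wide (mouth 26), 16 deep crosses the shaft's end, open at both ends. Point: middle of the slot's floor, on the axis, 22 mm above the shoulder; x along the slot, z up.
- head_center (a point): Loose wheel head, 0.36 to 0.54 kg, flat on the table: blue disc 150 mm across, 8 thick; on it an aluminium boss 84 long (x), 60 wide, 40 tall. Bore of 48 mm right through, with a 24 mm wide keyway at each side (68 mm end to end along x). Point: on the bore's axis, 24 mm above the underside; z up; ends alike. Grip across the 60 mm, tips just above the disc.
- wide_key_center (a point): Wide dark steel key, the wrong one (too wide for the slot): 52 mm long, 28 mm wide, 38 mm tall, lying loose on the table. The point is its centre; x along its length. Leave it where it is.
Mind the look-alikes: they are no part of the job. What is shaped like the part that bears slot but purple or turquoise is not meant.

How it is judged (in metres and radians):
On the way:
1. the brass key stands in the shaft's slot and has been let go, the wheel head not yet on (x of key_center in the frame of slot between -0.012 and 0.012 m and y of key_center in the frame of slot between -0.007 and 0.007 m and z of key_center in the frame of slot between 0.014 and 0.023 m and angle between the x axis of key_center and the x axis of slot, either way round below 0.3 rad and angle between key_center's own z axis and vertical below 0.25 rad and contact force between the fingers and brass_key below 0.05 N and horizontal distance between head_center and slot above 0.1 m), for 0.2 s.
At the end, for the whole second after the job is handed in: Brass key upright in the slot (within 12 mm of centre along it, 7 mm across, 5 mm of its floor, 17 degrees); wheel head on the shoulder (within 12 mm of centre, 4 mm of fully home, 3.4 degrees of level, 25 degrees of the slot); both at rest (x of key_center in the frame of slot between -0.012 and 0.012 m and y of key_center in the frame of slot between -0.007 and 0.007 m and z of key_center in the frame of slot between 0.014 and 0.023 m and angle between the x axis of key_center and the x axis of slot, either way round below 0.3 rad and angle between key_center's own z axis and vertical below 0.25 rad and horizontal distance between head_center and slot below 0.012 m and z of head_center in the frame of slot between -0.001 and 0.006 m and angle between head_center's own z axis and vertical below 0.06 rad and angle between the x axis of head_center and the x axis of slot, either way round below 0.45 rad and linear speed of each of wheel_head, brass_key below 0.02 m/s); the robot touches nothing.
It fails at once if the wide dark key is moved by more than 30 mm (distance of wide_key_center from where it was at the start of the episode above 0.03 m).
It fails at once if the wheel head is dropped (moving faster than 0.6 m/s out of the fingers) (contact force between the fingers and wheel_head below 0.05 N and linear speed of wheel_head above 0.6 m/s).
It also fails if it takes over 67 s, if anything falls off the work surface, if the arm or the gripper's body presses on something with over 40 N, if the wrist force passes 120 N, or if a joint passes its speed limit or range.

## Working session

There is one attempt and no reset: what is moved stays moved. The work goes in short steps, Python scripts to look and compute and a tool call to move; the robot and the scene stay as the last step left them, time stands still between calls to the robot, and variables do not carry over. Pictures are saved under pics/ and viewed, at most 10 in all, crops included, and the job is handed in when it is done.

Besides the shell and the picture viewer there is one more tool, called after "Request:" as name([rows], argument=value, ...), one row to a line, values as JSON. step_arm: Moves the arm, as the interface text tells. Its arguments: {"type":"object","properties":{"targets":{"type":"array"},"fingers":{"type":"number"},"newtons":{"type":"number"}},"required":["targets"]}

```bash
ls; mkdir -p pics; python3 - <<'E'
from bench import r, vision
import cv2,numpy as np,pickle
d={n:vision.snapshot(n) for n in ("scene","side","wrist")}
pickle.dump(d,open('s0.pkl','wb'))
for n in d: print(n,d[n]['mtx'],d[n]['eye'],d[n]['attitude'],[k for k in d[n]])
cv2.imwrite('pics/a.png',d['scene']['img']);cv2.imwrite('pics/b.png',d['side']['img'])
print(r.sense())
E
```

```text
pics
scene [[399.62542689   0.         277.88410668]
 [  0.         399.62542689 213.47847744]
 [  0.           0.           1.        ]] [918.32238574 -73.35346177 651.71581207] [36.98882153 -0.26645106 71.14338924] ['img', 'mtx', 'eye', 'attitude']
side [[436.04470827   0.         282.20293207]
 [  0.         436.04470827 214.09372721]
 [  0.           0.           1.        ]] [199.89591861 602.61171799 451.25100157] [  58.58553414   -0.99852253 -149.8274478 ] ['img', 'mtx', 'eye', 'attitude']
wrist [[330.72971549   0.         271.82353337]
 [  0.         330.72971549 206.72262932]
 [  0.           0.           1.        ]] [ 230.46518576 -559.72583323  373.16642938] [-1.90173837e+01  6.61454368e-02 -7.56064447e+01] ['img', 'mtx', 'eye', 'attitude']
{'time': 0.15, 'joint_pos': array([-8.05242652e+01,  7.50812117e+00,  8.53174722e+01, -1.39256481e-04,
        8.72626158e+01, -4.89252962e+00]), 'qd': array([ 0.06381078, -0.09435044, -0.15149376,  0.07530003,  0.0301476 ,
       -0.01839864]), 'joint_efforts': array([ 1.62316360e-04, -5.70063150e+01, -5.01157987e+01, -2.31476215e-04,
        9.54006915e-03, -7.17473739e-06]), 'tool_pos': array([ 148.84913808, -580.8118088 ,  252.4304019 ]), 'tcp_rot': array([-1.79912100e+02, -7.38452026e-03,  1.43682655e+01]), 'ft_force': array([ 0.43488774,  0.01857613, -0.55964285]), 'wrist_torque': array([ 0.00122871, -0.01376085,  0.02223881]), 'grip_force': 0.0, 'finger_gap': 85.29633200265131}
```

View pics/a.png

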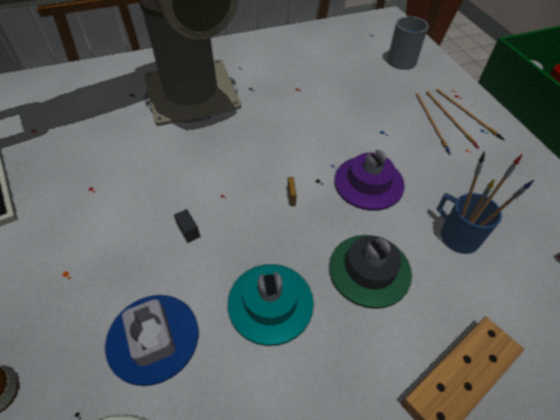

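View pics/b.png

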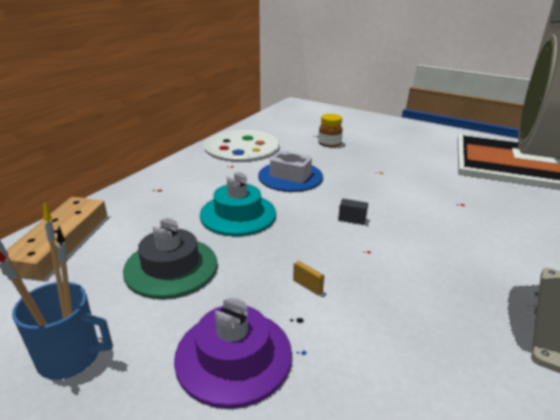

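The scene view shows the green foot at about (370,270), the blue head at (152,338), the brass key at (292,190) and the wide key at (187,225). The side view shows the same parts: green (170,265), head (290,172), brass (308,277). Next I'll locate them by rays.

```bash
cat > h.py <<'E'
import numpy as np,cv2
from scipy.spatial.transform import Rotation as R
def cast(s,px,z):
    px=np.atleast_2d(np.asarray(px,float)); K=s['mtx']
    d=np.c_[(px[:,0]-K[0,2])/K[0,0],-(px[:,1]-K[1,2])/K[1,1],-np.ones(len(px))]
    d=R.from_euler('xyz',s['attitude'],degrees=True).apply(d); e=np.asarray(s['eye'])
    return e+d*((z-e[2])/d[:,2])[:,None]
def proj(s,p):
    q=R.from_euler('xyz',s['attitude'],degrees=True).inv().apply(np.atleast_2d(p)-s['eye']); K=s['mtx']
    return np.c_[K[0,0]*q[:,0]/-q[:,2]+K[0,2],-K[1,1]*q[:,1]/-q[:,2]+K[1,2]]
def hsv(s,lo,hi):
    return cv2.inRange(cv2.cvtColor(s['img'],cv2.COLOR_BGR2HSV),np.array(lo),np.array(hi))
def blobs(m,amin=60):
    c,_=cv2.findContours(m,cv2.RETR_EXTERNAL,cv2.CHAIN_APPROX_NONE)
    return sorted([x[:,0] for x in c if cv2.contourArea(x)>amin],key=lambda x:-cv2.contourArea(x))
def circ(p):
    A=np.c_[2*p[:,:2],np.ones(len(p))]
    x=np.linalg.lstsq(A,(p[:,:2]**2).sum(1),rcond=None)[0]
    return x[:2],np.sqrt(x[2]+x[0]**2+x[1]**2)
def rect(p):
    (c,wh,a)=cv2.minAreaRect(p[:,:2].astype(np.float32))
    if wh[0]<wh[1]: wh=wh[::-1];a+=90
    return np.round(c,1),np.round(wh,1),round((a+90)%180-90,1)
RNG=dict(blue=((105,150,60),(120,255,255)),green=((60,90,25),(82,255,140)),brass=((12,110,60),(28,255,255)))
E
python3 - <<'E'
import pickle;from h import *
d=pickle.load(open('s0.pkl','rb'))
for n in ('scene','side'):
    s=d[n]
    for k,(lo,hi) in RNG.items():
        for b in blobs(hsv(s,lo,hi))[:4]:
            z=dict(blue=6,green=10,brass=19)[k]; p=cast(s,b,z)
            print(n,k,len(b),b.mean(0).round(),*[np.round(v,1) for v in circ(p)],rect(p))
    px=dict(scene=[(187,225),(371,250),(370,265)],side=[(353,211),(165,232),(168,255)])[n]
    for q,z in zip(px,(19,80,50)): print(n,q,cast(s,q,z).round(0), s['img'][q[1],q[0]])
E
```

```text
scene blue 418 [151. 338.] [ 631.2 -191.1] 64.8 (array([ 632.9, -190.6]), array([147.3, 145.8]), 71.3)
scene green 341 [533.  83.] [274.8 941.5] 211.7 (array([215.5, 874.7]), array([625.1, 196.6]), -41.9)
scene green 302 [368. 274.] [634.7 204. ] 64.7 (array([639.2, 198.9]), array([144.8, 136.3]), 42.9)
scene brass 270 [463. 376.] [841.  256.7] 78.5 (array([848.9, 256.2]), array([206.1,  70.8]), -70.0)
scene brass 40 [291. 187.] [410.7 134. ] 16.1 (array([411.2, 132.7]), array([49.8, 10.5]), -13.6)
scene (187, 225) [[438. -92.  19.]] [46 41 39]
scene (371, 250) [[634. 192.  80.]] [88 84 85]
scene (370, 265) [[646. 190.  50.]] [45 41 36]
side blue 235 [461. 123.] [ 372.6 -783.5] 103.6 (array([ 377.4, -780.3]), array([338.3,  66.6]), -0.2)
side blue 153 [291. 180.] [ 627.9 -186.6] 60.8 (array([ 624.3, -178.1]), array([142.8, 119. ]), 29.3)
side green 253 [171. 274.] [626.6 210.1] 62.8 (array([620.8, 215.1]), array([144., 128.]), 46.7)
side brass 1348 [ 89. 155.] [ 2342.6 -1041.4] 1853.0 (array([2235.6, -994.7]), array([4138.4, 2272.8]), -49.1)
side brass 258 [465. 107.] [ 389.6 -921.6] 156.9 (array([ 401.1, -916.1]), array([375.3, 239.5]), 0.5)
side brass 84 [308. 277.] [422.5 126.5] 27.3 (array([422.6, 126. ]), array([72.5, 39. ]), -13.3)
side brass 68 [331. 124.] [ 683.6 -526.6] 67.0 (array([ 684.4, -527.1]), array([167.8,  57.5]), -67.4)
side (353, 211) [[438. -95.  19.]] [39 35 33]
side (165, 232) [[625. 213.  80.]] [108 100 101]
side (168, 255) [[612. 226.  50.]] [73 67 64]
```

Request:
step_arm([
  [[240,195,0,0,0,0],[240,195,0,0,0,0],[240,195,0,0,0,0],[240,195,0,0,0,0],[240,195,0,0,0,0],[240,195,0,0,0,0],[240,195,0,0,0,0],[475,390,0,0,0,0],[475,390,0,0,0,0],[475,390,0,0,0,0],[475,390,0,0,0,0],[475,390,0,0,0,0]],
], fingers=-1)

```text
time: 1.15
tool_pos: [536.9, -262.6, 253.1]
tcp_rot: [-180.0, 0.0, 14.4]
ft_force: [0.4, -0.9, -0.4]
finger_gap: 85.5
grip_force: 0.0
```

Request:
step_arm([
  [[0,0,0,0,0,0],[0,0,0,0,0,0],[0,0,0,0,0,0],[0,0,0,0,0,0]],
])

```text
time: 1.48
tool_pos: [534.9, -265.1, 253.0]
tcp_rot: [-180.0, 0.0, 14.3]
ft_force: [0.9, 0.2, -0.5]
finger_gap: 85.2
grip_force: 0.0
```

Request:
step_arm([
  [[96,75,0,0,0,0],[96,75,0,0,0,0],[96,75,0,0,0,0],[96,75,0,0,0,0],[96,75,0,0,0,0],[96,75,0,0,0,0]],
])

```text
time: 1.98
tool_pos: [630.9, -190.6, 253.1]
tcp_rot: [180.0, 0.0, 14.3]
ft_force: [-0.0, 0.6, -0.3]
finger_gap: 85.1
grip_force: 0.0
```

```bash
python3 - <<'E'
from bench import r, vision
import cv2,pickle
from h import *
s=vision.snapshot('wrist');pickle.dump(s,open('w1.pkl','wb'))
print(r.sense()['tool_pos'],s['eye'],s['attitude'])
cv2.imwrite('pics/w1.png',s['img'])
for b in blobs(hsv(s,*RNG['blue']))[:2]:
    for z in (0,8): p=cast(s,b,z); print(len(b),b.mean(0),circ(p))
E
```

```text
[ 630.70905738 -190.95795724  253.34158115] [ 712.61434338 -169.44963905  373.80470966] [-1.90751357e+01 -3.66906272e-02 -7.56754672e+01]
368 [272.17391304 166.69293478] (array([ 631.25610615, -191.4562202 ]), np.float64(74.06610903476111))
368 [272.17391304 166.69293478] (array([ 632.99729849, -190.98524527]), np.float64(72.48097953541208))
89 [360.43820225  10.30337079] (array([ 808.61258279, -235.96827449]), np.float64(13.533739485787233))
89 [360.43820225  10.30337079] (array([ 806.55807172, -234.54467262]), np.float64(13.244096490155883))
```

View pics/w1.png

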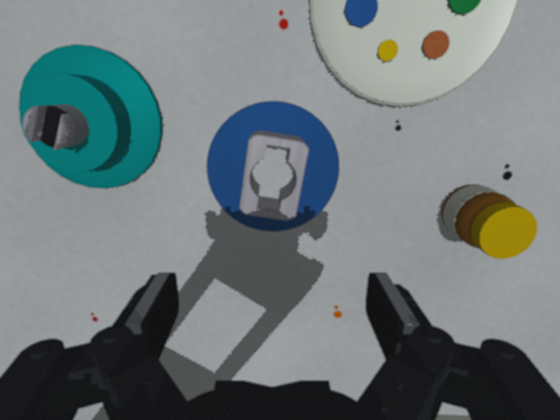

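The wrist view shows the blue disc at (273,166), with the boss centred at about (275,175) and its long axis nearly along the image's vertical. I'll measure the boss and move on towards the turntable.

```bash
python3 - <<'E'
import pickle;from h import *
s=pickle.load(open('w1.pkl','rb'))
bl=hsv(s,*RNG['blue']); b=blobs(bl)[0]
f=np.zeros_like(bl);cv2.fillConvexPoly(f,cv2.convexHull(b),255)
h=cv2.cvtColor(s['img'],cv2.COLOR_BGR2HSV)
m=((f>0)&(h[...,1]<70)&(h[...,2]>60)).astype(np.uint8)*255
m=cv2.morphologyEx(m,cv2.MORPH_OPEN,np.ones((3,3)))
B=blobs(m)[0]; print(B.min(0),B.max(0))
p=cast(s,cv2.convexHull(B)[:,0],48); print(rect(p))
# bore floor (table seen through bore): bright
print(h[175,275],h[140,255],h[205,250],h[160,249])
g=((f>0)&(h[...,2]>h[140,255][2]+0)).astype(np.uint8)
# left/right long edges, by row
for v in range(150,212,6):
    u=np.where(m[v])[0]; print(v,u.min(),u.max(),cast(s,[(u.min(),v),(u.max()+1,v)],48)[:,:2].round(1).tolist())
E
```

```text
[240 131] [308 219]
(array([ 634.4, -191. ]), array([87.8, 60.4]), 5.3)
[ 96   8 157] [120  11 160] [120  12 147] [120  12 147]
150 247 308 [[654.7, -159.2], [669.8, -218.4]]
156 246 307 [[648.7, -159.6], [663.8, -219.1]]
162 246 305 [[642.8, -161.0], [657.6, -218.8]]
168 245 304 [[636.6, -161.3], [651.5, -219.6]]
174 244 303 [[630.4, -161.7], [645.3, -220.3]]
180 243 302 [[624.1, -162.1], [639.1, -221.1]]
186 242 301 [[617.7, -162.5], [632.8, -221.8]]
192 241 300 [[611.2, -162.9], [626.4, -222.6]]
198 241 298 [[604.9, -164.3], [619.7, -222.4]]
204 240 297 [[598.2, -164.7], [613.1, -223.1]]
210 241 296 [[592.0, -167.2], [606.5, -223.9]]
```

Request:
step_arm([
  [[0,200,0,0,0,0],[0,200,0,0,0,0],[0,200,0,0,0,0],[0,200,0,0,0,0],[0,200,0,0,0,0],[0,200,0,0,0,0],[0,390,0,0,0,0],[0,390,0,0,0,0],[0,390,0,0,0,0],[0,390,0,0,0,0],[0,390,0,0,0,0],[0,390,0,0,0,0]],
])

```text
time: 3.03
tool_pos: [631.0, 203.7, 253.7]
tcp_rot: [-179.9, -0.0, 14.5]
ft_force: [-0.4, 0.2, -0.1]
finger_gap: 85.2
grip_force: 0.0
```

Request:
step_arm([
  [[0,0,0,0,0,0],[0,0,0,0,0,0],[0,0,0,0,0,0],[0,0,0,0,0,0]],
])

```text
time: 3.37
tool_pos: [632.0, 198.5, 253.5]
tcp_rot: [180.0, -0.0, 14.2]
ft_force: [0.2, -0.8, -0.4]
finger_gap: 85.8
grip_force: 0.0
```

```bash
python3 - <<'E'
from bench import r, vision
import cv2,pickle
from h import *
s=vision.snapshot('wrist');pickle.dump(s,open('w2.pkl','wb'))
print(r.sense()['tool_pos'],s['eye'],s['attitude'])
cv2.imwrite('pics/w2.png',s['img'])
for k in ('green','brass'):
  for b in blobs(hsv(s,*RNG[k]))[:3]:
    for z in (0,16,38): p=cast(s,b,z); print(k,len(b),b.mean(0),circ(p),rect(p))
E
```

```text
[632.02305025 198.83474046 253.4896154 ] [713.65063428 219.62466644 374.3362451 ] [-1.90161566e+01 -4.75009654e-02 -7.57509510e+01]
green 365 [266.98630137 164.98082192] (array([632.16861388, 204.02277695]), np.float64(74.30277988099665)) (array([632.1, 203.6]), array([149.8, 148.4]), 10.4)
green 365 [266.98630137 164.98082192] (array([635.65134456, 204.68963792]), np.float64(71.12690660216566)) (array([635.6, 204.3]), array([143.4, 142.1]), 10.4)
green 365 [266.98630137 164.98082192] (array([640.44009925, 205.60657176]), np.float64(66.76008084377386)) (array([640.4, 205.2]), array([134.6, 133.4]), 10.4)
brass 97 [284.77319588 338.26804124] (array([405.0020929, 122.8584612]), np.float64(26.2576553348704)) (array([404.9, 122.4]), array([77.1, 24.7]), -12.6)
brass 97 [284.77319588 338.26804124] (array([418.19444797, 126.99447342]), np.float64(25.13534219832102)) (array([418.1, 126.5]), array([73.8, 23.7]), -12.6)
brass 97 [284.77319588 338.26804124] (array([436.3339362 , 132.68149022]), np.float64(23.5921616355608)) (array([436.2, 132.2]), array([69.3, 22.2]), -12.6)
brass 159 [ 36.094
[... 239 characters left out ...]
7992963)) (array([565.7, 452.1]), array([112.4,   5.2]), -45.8)
brass 159 [ 36.09433962 174.8490566 ] (array([568.30785682, 431.61534788]), np.float64(32.34899157963133)) (array([574.8, 437.8]), array([105.5,   4.9]), -45.8)
brass 118 [ 43.83898305 141.46610169] (array([603.60977602, 454.71547019]), np.float64(19.9705845049421)) (array([600.6, 452.7]), array([63.2,  9.1]), -66.2)
brass 118 [ 43.83898305 141.46610169] (array([608.31317772, 444.66714356]), np.float64(19.116995368793503)) (array([605.4, 442.7]), array([60.5,  8.7]), -66.2)
brass 118 [ 43.83898305 141.46610169] (array([614.78035506, 430.85069444]), np.float64(17.943310306592334)) (array([612., 429.]), array([56.8,  8.2]), -66.2)
```

View pics/w2.png

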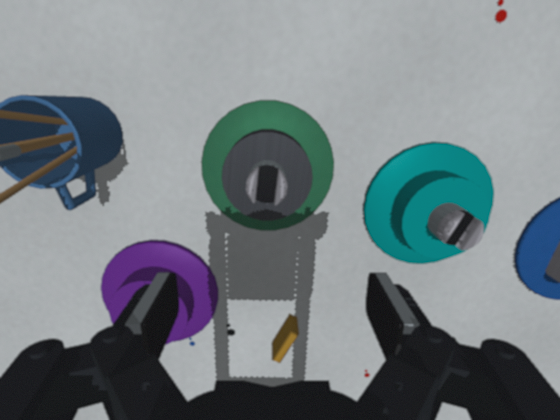

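The wrist view shows the green turntable at (267,165). Its slot is at (267,184), a dark stripe close to the image's vertical. The brass key is at (285,338), seen obliquely. I'll measure the slot and go over the key.

```bash
python3 - <<'E'
import pickle;from h import *
s=pickle.load(open('w2.pkl','rb'))
h=cv2.cvtColor(s['img'],cv2.COLOR_BGR2GRAY)
for v in range(160,212,4): print(v,h[v,242:296:2])
E
```

```text
160 [68 69 68 71 69 67 70 70 71 73 77 83 79 79 78 76 75 69 69 70 71 70 69 69
 70 70 68]
164 [69 68 70 70 68 67 74 78 82 78 81 77 71 76 84 81 81 82 78 73 71 69 70 68
 70 70 68]
168 [68 67 69 70 69 77 90 99 82 41 36 37 36 37 37 33 39 52 74 83 74 69 69 69
 69 67 70]
172 [ 67  68  67  69  79  98 120 119  72  34  36  36  36  35  35  36  35  37
  81 110  95  76  70  68  68  68  68]
176 [ 67  67  66  87 114 142 138 110  59  34  35  36  36  35  36  32  34  44
  95 126 121  93  70  67  67  68  68]
180 [ 67  64  85 117 141 150 127 103  48  33  34  35  36  35  35  35  35  57
 105 130 143 119  86  68  66  67  66]
184 [ 66  66  94 120 146 144 118  95  43  32  36  36  32  34  34  35  34  68
 111 131 147 132 107  72  67  68  68]
188 [ 65  70 100 125 152 128 115  79  31  35  32  33  33  33  34  31  36  84
 115 131 145 121 102  70  66  67  66]
192 [ 67  65  83 125 144 121 113  70  32  34  31  33  32  34  33  31  45  96
 115 130 145 119  89  67  66  66  68]
196 [ 66  68  66  85 116 118 107  58  30  33  31  32  32  34  32  33  55 107
 118 132 136  97  71  65  66  65  66]
200 [ 66  67  65  65  76 110 106  69  45  34  32  33  32  32  32  31  71 112
 117 100  78  69  64  66  67  65  67]
204 [ 65  67  65  65  65  67  67  66  67  66  65  64  70  68  66  65  84 100
  78  66  67  67  65  67  67  66  67]
208 [65 66 65 64 65 66 65 67 66 65 65 59 62 64 66 65 67 67 67 67 66 65 66 66
 65 66 67]
```

Request:
step_arm([
  [[-219,-68,0,0,0,-0.2],[-219,-68,0,0,0,-0.47],[-219,-68,0,0,0,-0.47],[-219,-68,0,0,0,-0.47],[-219,-68,0,0,0,-0.47],[-219,-68,0,0,0,-0.47],[-219,-68,0,0,0,-0.47],[-219,-68,0,0,0,-0.47],[-219,-68,0,0,0,-0.47],[-219,-68,0,0,0,-0.47]],
])

```text
time: 4.25
tool_pos: [413.6, 132.6, 253.5]
tcp_rot: [-180.0, -0.0, -12.6]
ft_force: [-0.3, 0.1, -0.5]
finger_gap: 85.3
grip_force: 0.0
```

```bash
python3 - <<'E'
from bench import r, vision
import cv2,pickle
from h import *
s=vision.snapshot('wrist');pickle.dump(s,open('w3.pkl','wb'))
q=r.sense();print(q['tool_pos'],q['tcp_rot'],s['eye'],s['attitude'])
for b in blobs(hsv(s,*RNG['brass']))[:3]:
    for z in (0,38): p=cast(s,b,z); print(len(b),b.mean(0),b.min(0),b.max(0),rect(p))
c=s['img']; cv2.imwrite('pics/w3.png',c)
E
```

```text
[413.53947424 132.65618307 253.37755511] [-1.79998104e+02 -1.70024799e-03 -1.25768384e+01] [495.75533688 114.57618663 374.433323  ] [-1.89793751e+01 -5.13629162e-03 -1.02565566e+02]
113 [274.45132743 166.71681416] [270 142] [279 191] (array([416.4, 129. ]), array([57.2, 10.6]), -12.7)
113 [274.45132743 166.71681416] [270 142] [279 191] (array([424.4, 127.5]), array([51.4,  9.5]), -12.7)
65 [  4.49230769 348.24615385] [  0 332] [ 10 364] (array([246.6, 554.9]), array([55.7,  4.8]), -11.4)
65 [  4.49230769 348.24615385] [  0 332] [ 10 364] (array([271.9, 510.2]), array([50. ,  4.3]), -11.4)
```

View pics/w3.png

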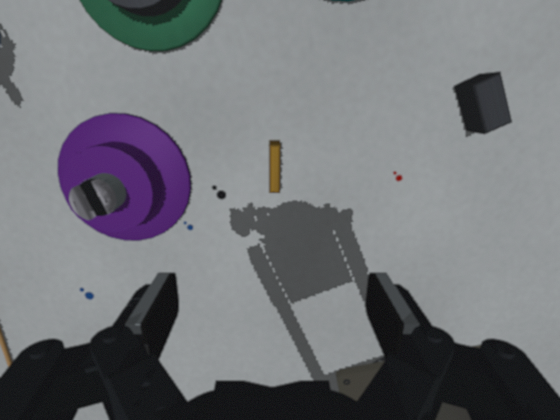

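The key is at (274,167) in the wrist view, along the image's vertical. The wide key at (483,102) is well clear. I'll refine the key ends and the slot.

```bash
python3 - <<'E'
import pickle;from h import *
s=pickle.load(open('w3.pkl','rb'))
print('col274'); print([(v,*map(int,s['img'][v,274])) for v in list(range(136,152))+list(range(184,197))])
print('row165');print([(u,*map(int,s['img'][165,u])) for u in range(265,287)])
for v,z in ((139.5,0),(145.5,38),(192,38)): print(v,z,cast(s,(275,v),z))
s=pickle.load(open('w2.pkl','rb')); g=cv2.GaussianBlur(cv2.cvtColor(s['img'],cv2.COLOR_BGR2GRAY),(3,3),0)
L=[];Q=[];O=[]
for v in range(170,199,2):
    row=g[v].astype(float); d=np.diff(row)
    l=256+np.argmin(d[256:268])+1; q=268+np.argmax(d[268:286])+1
    L.append((l,v));Q.append((q,v))
for z in (80,88):
    a=cast(s,L,z)[:,:2];b=cast(s,Q,z)[:,:2];
    for e in (a,b):
        vx,vy,x,y=cv2.fitLine(e.astype(np.float32),cv2.DIST_HUBER,0,.01,.01).ravel(); print(z,'edge',np.degrees(np.arctan2(vy,vx)),'y at x=632:',y+(632-x)*vy/vx)
m=((g>88)*255).astype(np.uint8); m[:160]=0;m[:,:240]=0;m[212:]=0;m[:,296:]=0
P=np.vstack(blobs(m,20)); H=cv2.convexHull(P)[:,0]; print(H.min(0),H.max(0)); print('shaft',circ(cast(s,H,88)),cv2.minEnclosingCircle(cast(s,H,88)[:,:2].astype(np.float32)))
E
```

```text
col274
[(136, 152, 150, 146), (137, 152, 151, 147), (138, 147, 147, 144), (139, 127, 129, 127), (140, 85, 92, 95), (141, 45, 61, 70), (142, 23, 49, 63), (143, 22, 52, 65), (144, 28, 59, 74), (145, 31, 71, 90), (146, 39, 87, 110), (147, 41, 97, 124), (148, 44, 102, 131), (149, 42, 102, 130), (150, 43, 102, 130), (151, 42, 102, 130), (184, 42, 99, 128), (185, 40, 99, 127), (186, 43, 99, 127), (187, 40, 98, 126), (188, 41, 99, 127), (189, 40, 97, 126), (190, 39, 95, 123), (191, 42, 86, 109), (192, 83, 97, 107), (193, 132, 132, 132), (194, 154, 152, 148), (195, 155, 154, 150), (196, 156, 154, 150)]
row165
[(265, 155, 153, 149), (266, 155, 154, 150), (267, 151, 150, 147), (268, 133, 133, 133), (269, 94, 104, 112), (270, 54, 87, 108), (271, 40, 96, 123), (272, 40, 101, 130), (273, 43, 103, 132), (274, 42, 102, 130), (275, 41, 100, 129), (276, 44, 101, 129), (277, 40, 97, 123), (278, 36, 86, 110), (279, 41, 72, 88), (280, 77, 83, 87), (281, 113, 112, 110), (282, 135, 133, 129), (283, 146, 145, 140), (284, 152, 151, 147), (285, 154, 153, 149), (286, 155, 152, 148)]
139.5 0 [[446.92390678 121.78439062   0.        ]]
145.5 38 [[446.02159877 122.33939272  38.        ]]
192 38 [[398.18050756 132.84620659  38.        ]]
80 edge 10.170579 y at x=632: 212.37102
80 edge 8.082078 y at x=632: 194.78079
88 edge 10.169442 y at x=632: 212.17009
88 edge 8.081911 y at x=632: 195.14095
[246 167] [287 204]
shaft (array([635.81839698, 204.83201966]), np.float64(18.973451319785294)) ((635.491455078125, 205.14581298828125), 19.584157943725586)
```

Request:
step_arm([
  [[8.5,-5,-40,0,0,0],[8.5,-5,-80,0,0,0],[8.5,-5,-120,0,0,0],[8.5,-5,-150,0,0,0],[8.5,-5,-175,0,0,0],[8.5,-5,-195,0,0,0],[8.5,-5,-205,0,0,0],[8.5,-5,-210,0,0,0],[8.5,-5,-210,0,0,0],[8.5,-5,-210,0,0,0]],
], fingers=0.2, newtons=40)

```text
time: 5.13
tool_pos: [422.1, 127.8, 44.2]
tcp_rot: [-180.0, -0.1, -12.6]
ft_force: [-0.0, -0.7, -0.5]
finger_gap: 34.3
grip_force: 0.0
```

```bash
python3 - <<'E'
from bench import r, vision
import cv2,numpy as np
a=vision.snapshot('wrist')['img'];b=vision.snapshot('side')['img']
b=cv2.resize(b[200:340,220:400],None,fx=3,fy=3)
cv2.imwrite('pics/w4.png',np.hstack([cv2.resize(a[0:420,60:500],(440,420))[:420],b[:420,:360]]))
q=r.sense();print(q['tool_pos'],q['tcp_rot'])
E
```

```text
[422.64483983 127.92378225  44.85913875] [-1.79939271e+02 -1.42071271e-01 -1.25569230e+01]
```

View pics/w4.png

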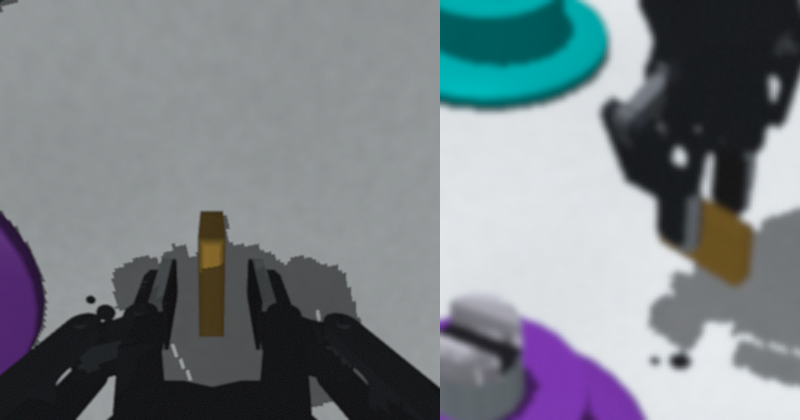

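The key stands centred between the open fingers: wrist column about 271, side view about (705,245) in the crop. I'll close.

Request:
step_arm([
  [[0,0,0,0,0,0],[0,0,0,0,0,0],[0,0,0,0,0,0],[0,0,0,0,0,0],[0,0,0,0,0,0],[0,0,0,0,0,0]],
], fingers=1, newtons=50)

```text
time: 5.73
tool_pos: [422.3, 127.9, 44.6]
tcp_rot: [-179.9, -0.1, -12.6]
ft_force: [-0.5, 0.2, 6.4]
finger_gap: 10.7
grip_force: 50.8
```

Request:
step_arm([
  [[0,0,10,0,0,0],[0,0,35,0,0,0],[0,0,70,0,0,0],[0,0,105,0,0,0],[0,0,135,0,0,0],[0,0,150,0,0,0],[0,0,156,0,0,0],[0,0,156,0,0,0]],
])

```text
time: 6.4
tool_pos: [422.0, 127.8, 201.3]
tcp_rot: [-179.9, -0.2, -12.6]
ft_force: [1.0, 0.3, -1.1]
finger_gap: 10.5
grip_force: 49.8
```

```bash
python3 - <<'E'
from bench import r, vision
import cv2,numpy as np,pickle
from h import *
S={n:vision.snapshot(n) for n in('wrist','side','scene')};pickle.dump(S,open('w5.pkl','wb'))
q=r.sense();print(q['tool_pos'],q['tcp_rot'],q['ft_force'],q['finger_gap'],q['grip_force'])
t=[]
for n in('wrist','side','scene'):
    s=S[n]; c=proj(s,q['tool_pos']-[0,0,20])[0].astype(int); c=np.clip(c,[65,65],[494,354]); print(n,c)
    t.append(cv2.resize(s['img'][c[1]-65:c[1]+65,c[0]-65:c[0]+65],(266,266),interpolation=cv2.INTER_CUBIC))
cv2.imwrite('pics/w5.png',np.hstack(t))
E
```

```text
[420.10359868 127.44962288 197.50141894] [ 1.79936417e+02  1.53504428e-01 -1.25581094e+01] [-0.01863294 -0.16685748 -1.78768926] 10.57818287583522 49.792539440095425
wrist [273 275]
side [314 186]
scene [293 132]
```

View pics/w5.png

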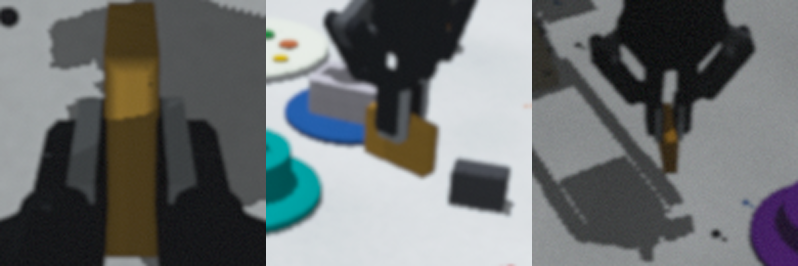

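The key is held between the pads. I'll compare its outline in the side view (crop corners about (367,108), (365,152), (430,175), (437,122)) with the projection of a level key.

```bash
python3 - <<'E'
import pickle;from h import *
S=pickle.load(open('w5.pkl','rb'))
T=np.array([422,128,200.]);u=np.array([.976,-.217,0]);v=np.array([.217,.976,0])
for n in('side','wrist'):
    s=S[n]; k=blobs(hsv(s,(12,110,30),(30,255,255)),20)
    for b in k[:6]:
        if n=='side' and abs(b.mean(0)-[320,190]).max()>40 : continue
        if n=='wrist' and abs(b.mean(0)-[272,280]).max()>80 : continue
        print(n,'seen',cv2.approxPolyDP(b[:,None],2.5,True)[:,0].tolist(),cv2.contourArea(b))
    for off in(0,):
        c=[T+a*26*u+w*6*v+np.array([0,0,-44.5+h]) for w in(1,) for a,h in((-1,38),(-1,0),(1,0),(1,38))]
        print('pred',proj(s,c).round(1).tolist(), proj(s,[c[0]-12*v,c[3]-12*v]).round(1).tolist())
E
```

```text
side seen [[300, 172], [298, 193], [327, 205], [331, 184], [320, 176], [319, 187], [312, 192], [302, 186], [303, 172]] 514.0
pred [[326.5, 183.3], [324.5, 208.6], [295.2, 195.4], [296.1, 170.8]] [[332.2, 180.2], [301.9, 168.1]]
wrist seen [[262, 213], [259, 331], [262, 334], [283, 334], [285, 258], [282, 213]] 2890.0
pred [[259.4, 337.7], [261.8, 292.4], [260.8, 208.4], [257.9, 237.7]] [[284.6, 337.8], [286.1, 237.7]]
```

Request:
step_arm([
  [[10,4,0,0,0,0.02],[35,13,0,0,0,0.07],[70,26,0,0,0,0.14],[105,38,0,0,0,0.21],[140,50,0,0,0,0.28],[170,61,0,0,0,0.33],[195,70,0,0,0,0.37],[208,75,0,0,0,0.379],[213,76.5,0,0,0,0.379],[213,76.5,0,0,0,0.379],[213,76.5,0,0,0,0.379]],
])

```text
time: 7.47
tool_pos: [633.0, 203.8, 197.4]
tcp_rot: [180.0, 0.2, 9.1]
ft_force: [0.0, -0.5, -1.6]
finger_gap: 10.8
grip_force: 49.8
```

```bash
python3 - <<'E'
from bench import r, vision
import cv2,numpy as np,pickle
from h import *
S={n:vision.snapshot(n) for n in('wrist','side','scene')};pickle.dump(S,open('w6.pkl','wb'))
q=r.sense();print(q['time'],q['tool_pos'],q['tcp_rot'],q['ft_force'],q['finger_gap'],q['grip_force'])
a=S['wrist']['img'][100:360,170:370];b=S['side']['img'][140:300,90:250];c=S['scene']['img'][150:310,300:440]
f=lambda i:cv2.resize(i,(int(i.shape[1]*400/i.shape[0]),400),interpolation=cv2.INTER_CUBIC)
o=np.hstack([f(a)[:,:300],f(b)[:,:250],f(c)[:,:250]]);print(o.shape)
cv2.imwrite('pics/w6.png',np.hstack([f(a),f(b)]) )
E
```

```text
7.6167 [633.26293278 203.83555646 199.08016498] [1.79998021e+02 4.52957368e-02 9.13738407e+00] [-0.47062469 -0.71722569 -1.13365646] 10.387645597183171 49.77676089853048
(400, 800, 3)
```

View pics/w6.png

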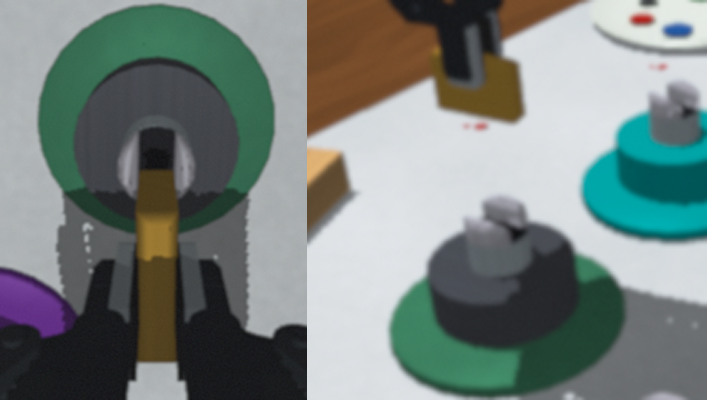

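The key hangs just above the slot and is parallel to it: slot dark at crop columns 139–174, key 137–180. I'll measure the slot and key lines here for the last correction.

```bash
python3 - <<'E'
import pickle;from h import *
s=pickle.load(open('w6.pkl','rb'))['wrist']
g=cv2.GaussianBlur(cv2.cvtColor(s['img'],cv2.COLOR_BGR2GRAY),(3,3),0)
def lines(rows,z,l0,l1,q0,q1):
    L=[];Q=[]
    for v in rows:
        d=np.diff(g[v].astype(float)); L.append((l0+np.argmin(d[l0:l1])+1,v)); Q.append((q0+np.argmax(d[q0:q1])+1,v))
    o=[]
    for e in(L,Q):
        vx,vy,x,y=cv2.fitLine(cast(s,e,z)[:,:2].astype(np.float32),cv2.DIST_HUBER,0,.01,.01).ravel()
        o.append((round(float(np.degrees(np.arctan(vy/vx))),1),round(float(y+(635-x)*vy/vx),1)))
    return L[0],Q[0],o
for z in(80,88): print('slot',z,lines(range(188,208,2),z,252,268,276,292))
k=hsv(s,(12,110,30),(30,255,255)); b=[b for b in blobs(k,300) if abs(b.mean(0)-[272,280]).max()<80][0]
print('key',cv2.approxPolyDP(b[:,None],2,True)[:,0].tolist())
for v in (222,235,300,325):
    u=np.where(k[v,240:310])[0]+240; print(v,u.min(),u.max())
ur=[np.where(k[v,240:310])[0]+240 for v in (214,)][0]
print('key bottom far end',cast(s,[(ur.min(),212),(ur.max()+1,212)],155).round(1).tolist(), 'key top', cast(s,[((ul:=np.where(k[300,240:310])[0]+240).min(),300),(ul.max()+1,300)],193).round(1).tolist())
m=((g>85)*255).astype(np.uint8);m[:176]=0;m[228:]=0;m[:,:245]=0;m[:,300:]=0;m[k>0]=0
P=np.vstack(blobs(m,20)); print(P.min(0),P.max(0),circ(cast(s,cv2.convexHull(P)[:,0],88)))
E
```

```text
slot 80 ((np.int64(261), 188), (np.int64(284), 188), [(5.9, 213.5), (8.3, 195.2)])
slot 88 ((np.int64(261), 188), (np.int64(284), 188), [(5.9, 213.3), (8.3, 195.5)])
key [[265, 210], [261, 212], [258, 233], [259, 332], [284, 333], [285, 231], [281, 211]]
222 261 282
235 259 285
300 260 283
325 260 284
key bottom far end [[656.7, 213.6, 155.0], [658.5, 202.2, 155.0]] key top [[629.5, 208.8, 193.0], [631.2, 198.3, 193.0]]
[246 176] [296 226] (array([638.64800548, 205.3643554 ]), np.float64(19.653859225374017))
```

Request:
step_arm([
  [[2.5,0.5,-20,0,0,0],[2.5,0.5,-40,0,0,0],[2.5,0.5,-55,0,0,0],[2.5,0.5,-62,0,0,0],[2.5,0.5,-67,0,0,0],[2.5,0.5,-72,0,0,0],[2.5,0.5,-76,0,0,0],[2.5,0.5,-79,0,0,0],[2.5,0.5,-81,0,0,0],[2.5,0.5,-81,0,0,0]],
])

```text
time: 8.45
tool_pos: [636.7, 204.6, 118.3]
tcp_rot: [180.0, -0.0, 9.2]
ft_force: [-0.1, -0.2, -1.9]
finger_gap: 10.7
grip_force: 49.8
```

```bash
python3 - <<'E'
from bench import r, vision
import cv2,numpy as np,pickle
from h import *
S={n:vision.snapshot(n) for n in('wrist','side')};pickle.dump(S,open('w7.pkl','wb'))
q=r.sense();print(q['time'],q['tool_pos'],q['tcp_rot'],q['ft_force'],q['wrist_torque'],q['finger_gap'],q['grip_force'])
a=S['wrist']['img'][100:360,170:370];b=S['side']['img'][160:320,90:250]
f=lambda i:cv2.resize(i,(int(i.shape[1]*400/i.shape[0]),400),interpolation=cv2.INTER_CUBIC)
cv2.imwrite('pics/w7.png',np.hstack([f(a),f(b)]) )
E
```

```text
8.55 [636.89421091 204.69650905 118.66254208] [-1.79997759e+02 -2.74088779e-02  9.15531827e+00] [ 0.27834468  0.69329091 -0.64703216] [ 0.00181448 -0.08885667 -0.03900053] 10.738231452121966 49.757443852722645
```

View pics/w7.png

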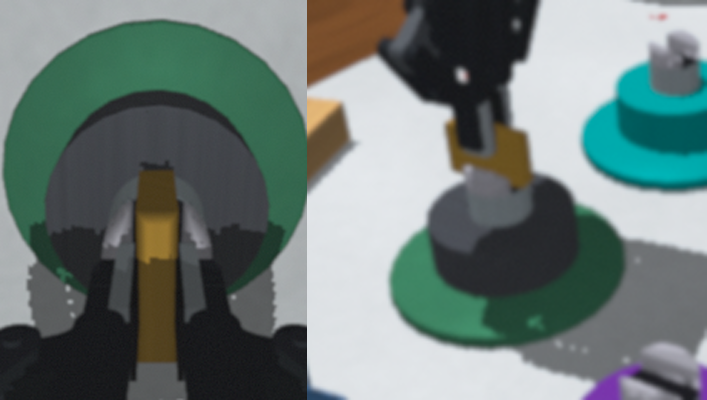

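The key is in the slot with no contact force yet. I'll lower it the last 2 mm and release.

Request:
step_arm([
  [[0,0,-1,0,0,0],[0,0,-2,0,0,0],[0,0,-2,0,0,0]],
])

```text
time: 8.8
tool_pos: [637.0, 204.7, 116.7]
tcp_rot: [-180.0, -0.0, 9.2]
ft_force: [0.8, 0.3, 0.4]
finger_gap: 10.6
grip_force: 50.0
```

Request:
step_arm([
  [[0,0,0,0,0,0],[0,0,0,0,0,0],[0,0,0,0,0,0],[0,0,0,0,0,0],[0,0,0,0,0,0]],
], fingers=0.3)

```text
time: 9.22
tool_pos: [636.8, 204.6, 116.4]
tcp_rot: [-180.0, -0.0, 9.2]
ft_force: [0.0, 0.5, 0.3]
finger_gap: 30.3
grip_force: 0.0
```

Request:
step_arm([
  [[0,0,15,0,0,0],[0,0,40,0,0,0],[0,0,75,0,0,0],[0,0,110,0,0,0],[0,0,135,0,0,0],[0,0,135,0,0,0],[0,0,135,0,0,0]],
])

```text
time: 9.8
tool_pos: [638.2, 205.0, 255.8]
tcp_rot: [-180.0, -0.4, 9.2]
ft_force: [0.7, 0.3, -1.3]
finger_gap: 29.9
grip_force: 0.0
```

```bash
python3 - <<'E'
from bench import r, vision
import cv2,numpy as np,pickle
from h import *
S={n:vision.snapshot(n) for n in('wrist','side')};pickle.dump(S,open('w8.pkl','wb'))
q=r.sense();print(q['time'],q['tool_pos'],q['tcp_rot'],q['ft_force'],q['finger_gap'],q['grip_force'])
a=S['wrist']['img'][100:300,170:370];b=S['side']['img'][160:320,90:250]
f=lambda i:cv2.resize(i,(int(i.shape[1]*400/i.shape[0]),400),interpolation=cv2.INTER_CUBIC)
cv2.imwrite('pics/w8.png',np.hstack([f(a),f(b)]) )
s=S['wrist']
for b in blobs(hsv(s,(12,110,30),(30,255,255)),200)[:3]:
    print(b.min(0),b.max(0),rect(cast(s,b,110)),rect(cast(s,b,88)))
E
```

```text
9.9 [636.42006362 204.58732986 251.257791  ] [1.79999039e+02 2.15828609e-02 9.15647813e+00] [0.184791   0.24437185 0.34969222] 29.530943015079988 0.0
[265 163] [279 227] (array([640.9, 205.5]), array([56.3, 11.9]), 8.8) (array([634.4, 204.4]), array([61. , 12.9]), 8.8)
[ 25 160] [ 80 182] (array([633.1, 386.2]), array([48.6,  8.2]), -64.5) (array([625.9, 400. ]), array([52.6,  8.8]), -64.5)
[ 10 174] [ 84 235] (array([602.2, 393.5]), array([91.2,  3.6]), -45.0) (array([592.4, 407.9]), array([98.7,  3.9]), -45.0)
```

View pics/w8.png

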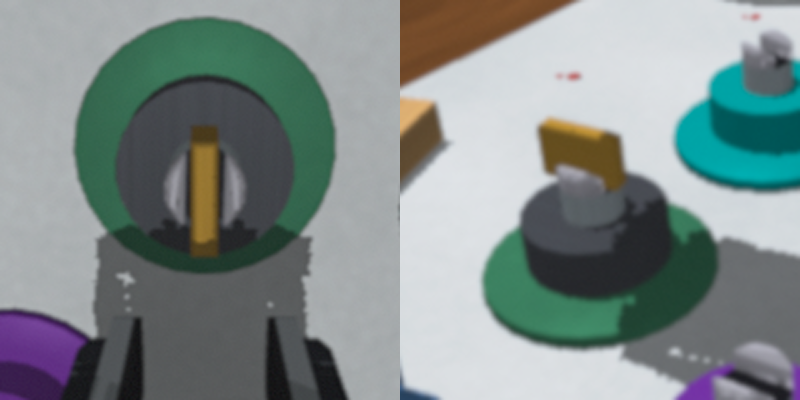

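The key stands upright in the slot, top-view crop (205,190) and side-view crop (580,150), with nothing gripping it. Next I'll go over the head, re-measuring both with the wrist camera in the same relative pose.

Request:
step_arm([
  [[-2,-200,0,0,0,-0.03],[-2,-200,0,0,0,-0.03],[-2,-200,0,0,0,-0.03],[-2,-200,0,0,0,-0.03],[-2,-200,0,0,0,-0.03],[-2,-200,0,0,0,-0.03],[-4,-396,0,0,0,-0.066],[-4,-396,0,0,0,-0.066],[-4,-396,0,0,0,-0.066],[-4,-396,0,0,0,-0.066],[-4,-396,0,0,0,-0.066],[-4,-396,0,0,0,-0.066]],
], fingers=-1)

```text
time: 10.9
tool_pos: [631.0, -196.9, 249.1]
tcp_rot: [180.0, 0.2, 5.1]
ft_force: [0.6, -0.4, 0.5]
finger_gap: 85.3
grip_force: 0.0
```

Request:
step_arm([
  [[0,0,0,0,0,0],[0,0,0,0,0,0],[0,0,0,0,0,0],[0,0,0,0,0,0]],
])

```text
time: 11.23
tool_pos: [632.8, -189.6, 250.9]
tcp_rot: [-180.0, 0.0, 5.5]
ft_force: [1.2, 0.0, 0.7]
finger_gap: 85.2
grip_force: 0.0
```

```bash
python3 - <<'E'
from bench import r, vision
import pickle
from h import *
s=vision.snapshot('wrist');pickle.dump(s,open('w9.pkl','wb'))
q=r.sense();print(q['time'],q['tool_pos'],q['tcp_rot'],q['finger_gap'])
def ell(s,m,z):
    b=blobs(m)[0]; (c,ax,a)=cv2.fitEllipse(cv2.convexHull(b)); return np.round(c,1),np.round(ax,1),cast(s,c,z)[0].round(1),circ(cast(s,b,z))
bl=hsv(s,*RNG['blue']); print('blue',ell(s,bl,8))
f=np.zeros_like(bl);cv2.fillConvexPoly(f,cv2.convexHull(blobs(bl)[0]),255)
h=cv2.cvtColor(s['img'],cv2.COLOR_BGR2HSV)
m=((f>0)&(h[...,1]<70)&(h[...,2]>60)).astype(np.uint8)*255
m=cv2.morphologyEx(m,cv2.MORPH_OPEN,np.ones((3,3)))
B=blobs(m)[0]; print('boss',B.min(0),B.max(0),rect(cast(s,cv2.convexHull(B)[:,0],48)))
s=pickle.load(open('w8.pkl','rb'))['wrist'];
print('green',ell(s,hsv(s,*RNG['green']),16))
g=cv2.cvtColor(s['img'],cv2.COLOR_BGR2GRAY); k=hsv(s,(12,110,30),(30,255,255))
m=((g>85)*255).astype(np.uint8); m[:165]=0;m[218:]=0;m[:,:248]=0;m[:,296:]=0; m[cv2.dilate(k,np.ones((3,3)))>0]=0
P=np.vstack(blobs(m,15)); print('shaft',P.min(0),P.max(0),circ(cast(s,cv2.convexHull(P)[:,0],88)))
E
```

```text
11.2833 [ 632.88017246 -189.7830932   251.10324959] [-1.79981270e+02  1.46340027e-02  5.48273129e+00] 85.69392456407496
blue (array([273.4, 167.9]), array([127.8, 130.2]), array([ 637.6, -190.6,    8. ]), (array([ 632.99708541, -191.06059913]), np.float64(72.49620434987413)))
boss [243 135] [304 220] (array([ 634.6, -190.9]), array([87.9, 59.9]), 5.4)
green (array([272. , 172.4]), array([125.8, 128.4]), array([640.1, 205.3,  16. ]), (array([635.74440621, 204.60667366]), np.float64(71.19331502646843)))
shaft [252 176] [292 212] (array([635.90116163, 204.6438493 ]), np.float64(19.13150704492802))
```

Consistent results: shaft axis (635.9, 204.6), head (633, −191), yaw 5.4°. I'll descend to grip the boss.

Request:
step_arm([
  [[0.3,-1.3,-40,0,0,0],[0.3,-1.3,-80,0,0,0],[0.3,-1.3,-120,0,0,0],[0.3,-1.3,-155,0,0,0],[0.3,-1.3,-180,0,0,0],[0.3,-1.3,-200,0,0,0],[0.3,-1.3,-212,0,0,0],[0.3,-1.3,-219,0,0,0],[0.3,-1.3,-223,0,0,0],[0.3,-1.3,-223,0,0,0],[0.3,-1.3,-223,0,0,0]],
])

```text
time: 12.2
tool_pos: [634.1, -192.9, 29.9]
tcp_rot: [179.9, -0.1, 5.4]
ft_force: [0.1, -0.3, 0.4]
finger_gap: 85.5
grip_force: 0.0
```

Request:
step_arm([
  [[0,0,0,0,0,0],[0,0,0,0,0,0],[0,0,0,0,0,0],[0,0,0,0,0,0],[0,0,0,0,0,0]],
], fingers=1, newtons=80)

```text
time: 12.62
tool_pos: [634.2, -193.0, 30.1]
tcp_rot: [179.9, -0.1, 5.4]
ft_force: [-0.4, 1.1, 6.4]
finger_gap: 59.1
grip_force: 88.2
```

Request:
step_arm([
  [[0,0,4,0,0,0],[0,0,15,0,0,0],[0,0,35,0,0,0],[0,0,60,0,0,0],[0,0,85,0,0,0],[0,0,110,0,0,0],[0,0,130,0,0,0],[0,0,142,0,0,0],[0,0,148,0,0,0],[0,0,150,0,0,0],[0,0,150,0,0,0]],
])

```text
time: 13.53
tool_pos: [632.6, -192.5, 177.6]
tcp_rot: [-180.0, 0.1, 5.4]
ft_force: [-0.1, 0.1, -4.3]
finger_gap: 59.1
grip_force: 87.2
```

```bash
python3 - <<'E'
from bench import r, vision
import pickle
from h import *
s=vision.snapshot('wrist');S=vision.snapshot('side');pickle.dump((s,S),open('w10.pkl','wb'))
q=r.sense();T=q['tool_pos'];print(q['time'],T,q['tcp_rot'],q['ft_force'],q['wrist_torque'],q['finger_gap'],q['grip_force'])
zt=T[2]-30+8
b=max(blobs(hsv(s,*RNG['blue'])),key=len); print('wrist blue',b.min(0),b.max(0),circ(cast(s,b[b[:,1]<215],zt)))
u,v=np.array([np.cos(np.radians(5.4)),np.sin(np.radians(5.4)),0]),np.array([-np.sin(np.radians(5.4)),np.cos(np.radians(5.4)),0])
t=np.radians(np.arange(0,360,5)); C=np.array([T[0],T[1],zt-4])
P=C+75*np.c_[np.cos(t),np.sin(t),0*t]
for n,c in(('side',S),):
    pr=proj(c,P).astype(np.float32); print(n,'pred',cv2.fitEllipse(pr))
    for k in blobs(hsv(c,*RNG['blue']),300)[:4]: print(n,'seen',k.mean(0),k.min(0),k.max(0),cv2.fitEllipse(cv2.convexHull(k)))
E
```

```text
13.6333 [ 632.01921698 -192.29770763  176.22369651] [-1.79919411e+02  1.58369750e-01  5.37438553e+00] [ 0.24193685 -0.12158679 -4.48389739] [ 0.0043103  -0.01831214  0.02210651] 59.081198555209895 87.18030452728271
wrist blue [121 121] [422 323] (array([ 668.5654422 , -188.88116337]), np.float64(41.37297724636655))
side pred ((291.9393615722656, 114.36455535888672), (22.922327041625977, 70.5862045288086), 91.4826431274414)
side seen [481.49375  126.540625] [403 110] [559 143] ((482.7732238769531, 126.62915802001953), (11.403892517089844, 175.14186096191406), 100.15769958496094)
side seen [292.41176471 117.48366013] [259 105] [326 125] ((292.43798828125, 113.78863525390625), (22.55486297607422, 67.75548553466797), 91.72586059570312)
```

The head hangs level: the side ellipse angle is 91.7° against 91.5° predicted, and the torque is near zero. I'll carry it over.

Request:
step_arm([
  [[0,4,0,0,0,0],[0,14,0,0,0,0],[0,30,0,0,0,0],[0,52,0,0,0,0.005],[0,77,0,0,0,0.01],[0,102,0,0,0,0.015],[1,127,0,0,0,0.02],[1,152,0,0,0,0.025],[1,177,0,0,0,0.03],[1,202,0,0,0,0.035],[1,227,0,0,0,0.04],[1,252,0,0,0,0.045]],
])

```text
time: 14.63
tool_pos: [633.2, 62.3, 178.1]
tcp_rot: [-180.0, 0.0, 8.0]
ft_force: [0.1, -0.1, -4.7]
finger_gap: 59.4
grip_force: 87.2
```

Request:
step_arm([
  [[0,25,0,0,0,0.004],[1,50,0,0,0,0.008],[1,75,0,0,0,0.012],[2,98,0,0,0,0.016],[2,118,0,0,0,0.016],[2,132,0,0,0,0.016],[2,141,0,0,0,0.016],[2,145,0,0,0,0.016],[2,145.4,0,0,0,0.016],[2,145.4,0,0,0,0.016],[2,145.4,0,0,0,0.016]],
])

```text
time: 15.55
tool_pos: [636.1, 203.7, 178.2]
tcp_rot: [180.0, 0.0, 8.8]
ft_force: [0.6, 0.1, -4.5]
finger_gap: 59.4
grip_force: 87.2
```

```bash
python3 - <<'E'
from bench import r, vision
import pickle
from h import *
d={n:vision.snapshot(n) for n in('wrist','side','scene')};pickle.dump(d,open('w11.pkl','wb'))
for i in range(3):
    q=r.sense();T=q['tool_pos'];print(q['time'],T,q['tcp_rot'],q['ft_force'],q['wrist_torque'],q['finger_gap'],q['grip_force'])
t=np.radians(np.arange(0,360,5))
for n in('side','scene'):
    c=d[n]
    P=np.array([636,204.6,154])+75*np.c_[np.cos(t),np.sin(t),0*t]
    print(n,'pred',cv2.fitEllipse(proj(c,P).astype(np.float32)))
    for k in blobs(hsv(c,*RNG['blue']),300)[:6]:
        e=cv2.fitEllipse(cv2.convexHull(k)); 
        if e[1][1]<120 and e[0][1]<300: print(n,'seen',k.min(0),k.max(0),e)
    print('axis proj z=50,110',proj(c,[[636,204.6,50],[636,204.6,110]]).round(1).tolist())
    for k in blobs(hsv(c,(12,110,40),(30,255,255)),20):
        if abs(k.mean(0)-proj(c,[[636,204.6,100]])[0]).max()<30: print('key',k.min(0),k.max(0))
E
```

```text
15.7 [636.17128025 203.71408821 178.29809311] [1.79990606e+02 2.83739292e-03 8.79444059e+00] [ 0.22255255 -0.92312171 -5.11040613] [-0.05237646 -0.03253594  0.01556353] 59.23642080335643 87.18744277954102
15.7 [636.17128025 203.71408821 178.29809311] [1.79990606e+02 2.83739292e-03 8.79444059e+00] [ 0.22255255 -0.92312171 -5.11040613] [-0.05237646 -0.03253594  0.01556353] 59.23642080335643 87.18744277954102
15.7 [636.17128025 203.71408821 178.29809311] [1.79990606e+02 2.83739292e-03 8.79444059e+00] [ 0.22255255 -0.92312171 -5.11040613] [-0.05237646 -0.03253594  0.01556353] 59.23642080335643 87.18744277954102
side pred ((155.59738159179688, 187.2459716796875), (47.08140182495117, 107.62071990966797), 83.40142822265625)
side seen [106 167] [208 212] ((156.89047241210938, 187.46359252929688), (48.32915496826172, 104.16004180908203), 83.87346649169922)
axis proj z=50,110 [[165.7, 243.3], [160.8, 210.7]]
key [147 213] [180 235]
scene pred ((388.94927978515625, 226.0532684326172), (77.074951171875, 101.56768798828125), 108.77899932861328)
scene seen [340 201] [437 266] ((388.3384094238281, 225.99093627929688), (77.1817398071289, 99.09716033935547), 107.34959411621094)
axis proj z=50,110 [[374.9, 257.9], [382.3, 238.9]]
```

Both fixed cameras agree to about 1 px that the head is over the shaft. I'll lower in stages.

Request:
step_arm([
  [[0,0.8,-10,0,0,0],[0,0.8,-22,0,0,0],[0,0.8,-32,0,0,0],[0,0.8,-38,0,0,0],[0,0.8,-43,0,0,0],[0,0.8,-48,0,0,0],[0,0.8,-53,0,0,0],[0,0.8,-58,0,0,0],[0,0.8,-62,0,0,0],[0,0.8,-66,0,0,0],[0,0.8,-70,0,0,0],[0,0.8,-70,0,0,0]],
])

```text
time: 16.7
tool_pos: [635.5, 205.4, 107.2]
tcp_rot: [180.0, 0.1, 8.9]
ft_force: [-0.1, 0.9, -5.5]
finger_gap: 58.9
grip_force: 87.2
```

Request:
step_arm([
  [[0,0,-4,0,0,0],[0,0,-8,0,0,0],[0,0,-12,0,0,0],[0,0,-16,0,0,0],[0,0,-20,0,0,0],[0,0,-23,0,0,0],[0,0,-25,0,0,0],[0,0,-27,0,0,0],[0,0,-28,0,0,0],[0,0,-28,0,0,0]],
])

```text
time: 17.53
tool_pos: [636.1, 205.6, 80.4]
tcp_rot: [-180.0, -0.0, 8.9]
ft_force: [-0.7, 0.1, -4.0]
finger_gap: 59.0
grip_force: 87.5
```

Request:
step_arm([
  [[0,0,-0.7,0,0,0],[0,0,-1.4,0,0,0],[0,0,-2,0,0,0],[0,0,-2,0,0,0]],
])

```text
time: 17.87
tool_pos: [636.4, 205.7, 80.1]
tcp_rot: [180.0, -0.1, 8.9]
ft_force: [-5.8, -1.5, 7.0]
finger_gap: 59.5
grip_force: 88.6
```

Contact force appeared at z = 80.1, exactly 50 mm above the table grasp, so the head is seated. I'll release and withdraw.

Request:
step_arm([
  [[0,0,1,0,0,0],[0,0,1,0,0,0],[0,0,1,0,0,0],[0,0,1,0,0,0],[0,0,1,0,0,0],[0,0,1,0,0,0],[0,0,1,0,0,0]],
], fingers=-1)

```text
time: 18.45
tool_pos: [636.0, 205.5, 79.2]
tcp_rot: [-180.0, 0.0, 8.9]
ft_force: [-0.7, -0.1, -0.6]
finger_gap: 85.7
grip_force: 0.0
```

Request:
step_arm([
  [[0,0,8,0,0,0],[0,0,25,0,0,0],[0,0,50,0,0,0],[0,0,85,0,0,0],[0,0,120,0,0,0],[0,0,150,0,0,0],[0,0,170,0,0,0],[0,0,170,0,0,0],[0,0,170,0,0,0]],
])

```text
time: 19.2
tool_pos: [637.1, 205.8, 252.3]
tcp_rot: [-180.0, -0.3, 8.9]
ft_force: [0.1, 0.5, -1.3]
finger_gap: 85.1
grip_force: 0.0
```

```bash
python3 - <<'E'
from bench import r, vision
import pickle
from h import *
d={n:vision.snapshot(n) for n in('wrist','side','scene')};pickle.dump(d,open('w12.pkl','wb'))
q=r.sense();print(q['time'],q['tool_pos'],q['ft_force'],q['finger_gap'],q['grip_force'])
t=np.radians(np.arange(0,360,5)); P=np.array([636,204.6,54])+75*np.c_[np.cos(t),np.sin(t),0*t]
for n in d:
    c=d[n]; pe=cv2.fitEllipse(proj(c,P).astype(np.float32)); print(n,'pred',np.round(np.hstack([pe[0],pe[1],pe[2]]),1))
    for k in blobs(hsv(c,*RNG['blue']),300)[:6]:
        e=cv2.fitEllipse(cv2.convexHull(k))
        if np.hypot(*(np.array(e[0])-pe[0]))<30: print('seen',np.round(np.hstack([e[0],e[1],e[2]]),1))
    if n=='wrist': 
        b=max(blobs(hsv(c,*RNG['blue'])),key=len)
        f=np.zeros(c['img'].shape[:2],np.uint8);cv2.fillConvexPoly(f,cv2.convexHull(b),255)
        h=cv2.cvtColor(c['img'],cv2.COLOR_BGR2HSV)
        m=((f>0)&(h[...,1]<70)&(h[...,2]>60)).astype(np.uint8)*255; m=cv2.morphologyEx(m,cv2.MORPH_OPEN,np.ones((3,3)))
        print('boss',rect(cast(c,cv2.convexHull(np.vstack(blobs(m)))[:,0],98)),'disc',circ(cast(c,b,58)))
        k=hsv(c,(12,110,30),(30,255,255))&f
        for x in blobs(k,40): print('key',rect(cast(c,x,110)))
E
```

```text
19.35 [635.17683042 205.32725517 247.50350359] [ 0.70988652  0.20897305 -0.78146477] 85.4116113210186 0.0
wrist pred [273.1 179.  146.5 150.8  88.8]
seen [272.  180.4 144.1 148.8  89.7]
boss (array([637.6, 206. ]), array([88.7, 61. ]), 8.9) disc (array([635.68285641, 205.65156047]), np.float64(72.71665302553352))
key (array([641.2, 205.7]), array([56.4, 11.9]), 8.9)
side pred [164.3 243.8  53.7  99.3  81. ]
seen [164.7 244.2  55.8  96.5  81. ]
scene pred [375.8 259.1  72.4  89.8 111.9]
seen [376.4 258.8  71.9  87.2 110.9]
```

The head is level, home and aligned within 1 px or about 1 mm in all three views, and the key is unmoved. I'll hand in.

```bash
python3 -c "
from bench import r
print(r.hand_in())"
```

```text
the job is handed in; nothing more can be done
None
```

I put the brass key upright in the slot, seated the wheel head level on the shoulder with its keyways over the key, and handed in at about 19 s of the 67 s allowed; the hand-in returned no verdict.

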